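# Fetch the tin's lid from under the rack with the reacher

## Task

The aluminium tin's small round screw-top lid has ended up in the low gap under the white two-tier rack, next to a matchbox. Take the reacher by its grip and trigger, slip its open jaws round the lid, squeeze the trigger to close them on it there in the gap, and draw the lid right out from under the open long side of the rack that faces the reacher; then let go, leaving the lid and the reacher lying flat on the board. Only the reacher may touch the lid, and the matchbox stays where it is.

Things in the scene. Friction and masses are not known exactly. Their poses are not given: they have to be found in the camera images.
- reacher: Pistol-grip reacher on its side on the board, 365 mm long, 0.24 kg. Origin: on the board midway between the grip's flat back (x=-33 mm) and trigger front (x=+33 when free): grasp here from above, closing along x. x runs to the jaws, z up. Grip y -60..45, z 0..30; trigger y -45..30, z 3..27; housing x -45..55, y -80..-46, z 0..30; tube along y=-60, 14 thick. Slides easily; no need to lift.
- mouth (a point): Point fixed to the reacher at x=290, y=-60, z=12 mm, same axes: the pinched lid's centre comes to about here. Two black curved jaws, 4 to 20 mm above the board, hinged 50 mm behind it. Free, they are open: tips 78 mm apart (inside) and 13 mm ahead of this point, 98 mm over the outside.
- trigger (a joint): Trigger squeeze in m: 0 free (jaws open) to 0.020 (shut). Sprung: yields from 12 N, 18 N at full squeeze, so a grip of 9 N holds the reacher with jaws wide open; 24 N closes them on the lid at about 0.014 (grip plus trigger then 52 mm wide). As both fingers close evenly, the grip, and so the jaws, move 7 mm forward. Let go, the jaws spring open.
- lid: Screw-top lid of the tin: plain aluminium disc with ribbed edge, 44 mm in diameter, 16 mm high, about 30 g, loose, flat on the board under the rack's lower tier, 55 to 85 mm in from its front edge. Origin: centre of its underside, z up.
- rack: White plastic two-tier rack, fixed, 340 mm along x, 240 along y, 260 high plus load. Origin: on the board under its centre. Front: the open long side at y=-120 mm, facing the reacher; +y points into the gap. The gap under the slatted lower tier (see-through from above) is 55 mm high; 14 mm legs at x=+-163, y=+-113. Lid and matchbox lie near x=-75 and x=+75 mm, either way round.
- matchbox: Plain white-papered cardboard matchbox, 53 x 36 x 15 mm, 20 g, loose, flat on the board in the same gap beside the lid. Origin: centre of its underside, x along its length.
Things that resemble listed ones, but are neither listed nor needed, are in the scene too. Leave any pink or purple look-alike of the lid alone.

How it is judged (in metres and radians):
On the way:
1. the reacher's jaws are squeezed shut on the lid while it is still in the gap (its centre at least 15 mm inside the front edge) (value of joint trigger above 0.01 m and contact force between reacher and lid above 0.7 N and x of lid in the frame of reacher between 0.27 and 0.31 m and y of lid in the frame of reacher between -0.075 and -0.045 m and y of lid in the frame of rack above -0.105 m), for 0.2 s.
At the end, for the whole second after the job is handed in: The lid lies flat on the board (within 10 degrees) wholly in front of the rack (its centre more than 142 mm from the rack's centre line on the front side), the reacher lies flat on the board with its trigger let go (under 3 mm), both at rest, and the matchbox is within 15 mm of where it was (y of lid in the frame of rack below -0.142 m and height (world z) of lid below 0.006 m and angle between each of lid, reacher's own z axis and vertical below 0.17 rad and linear speed of each of lid, reacher below 0.02 m/s and height (world z) of reacher below 0.01 m and value of joint trigger below 0.003 m and distance of matchbox from where it was at the start of the episode below 0.015 m); the robot touches nothing.
It fails at once if the robot touches the lid itself (contact force between any of the fingers, the arm and lid above 0.5 N).
It fails at once if the matchbox is moved by more than 15 mm (distance of matchbox from where it was at the start of the episode above 0.015 m).
It also fails if it takes over 38 s, if anything falls off the work surface, if the arm or the gripper's body presses on something with over 40 N, if the wrist force passes 120 N, or if a joint passes its speed limit or range.

## Robot

A 7-joint arm with a two-finger parallel gripper is mounted at the origin on the work surface. World frame = base frame: x ahead of the robot, y to its left, z up, the work surface at z = 0. Lengths are in mm, angles in rad, forces in N, time in s.
With the tool pointing down it reaches from about 400 to 875 mm from the base axis. Payload 4.4 kg.
Tool frame: the origin (TCP) lies midway between the tips of the shut fingers; the grasp point (between the pads) lies 19 mm behind it; z points along the fingers, y is the line along which they close (so a half turn about z gives the same grasp; the last joint's range is limited). The gripper opens to 85 mm and grips with 20 to 120 N. Pads are 22 mm wide; open, the fingers measure 114 mm over their backs; the gripper's body (76 mm by 85 mm) begins 54 mm behind the grasp point. The pads swing forward as they close: fully open they stand 13 mm farther back than shut.
Start: joints at [-1.392, 0.628, 0.038, 1.517, -0.027, 0.996, -0.02], TCP at [157.51, 630.641, 231.313] pointing down, gripper open.
Joint ranges: [-3.06, 3.06], [-0.37, 2.12], [-1.25, 1.32], [0.18, 2.47], [-1.1, 4.24], [0.23, 1.98], [-2.94, 2.94]. Speed limits (rad/s): [2.57, 2.57, 3.14, 3.14, 3.14, 3.14, 3.14].

## Interface

Orientations are given as [roll, pitch, yaw] about the fixed x, y, z axes, in that order (R = Rz(yaw) Ry(pitch) Rx(roll)).
In Python, from cell import monitor, cams, ctrl gives the robot as it stands.
- The arm moves only by the tool drive_tool, never from a script. Its argument "motion" is a list of rows, each an object with "fingers": the opening, from 0 (shut) to 1 (fully open); "linear": the shift along the tool's x, y, z in m, a list of three; "twist": the turn about the tool's z in rad. In form: [{"fingers": fingers, "linear": [x, y, z], "twist": twist}, ...]. A call has 1 to 5 rows; each row shifts and turns the commanded pose from where the row before left it, along the tool's axes as they then stand; what a row does not reach is not made up. A row lasts 1/12 s, in which the tool goes at most 41.7 mm and 7.16 degrees, less where a joint would pass 70% of its speed; a pose out of reach is approached as far as the arm can. A call with a gripper value outside its range is refused whole. The fingers move at their own pace and stop on an object; the grip force is fixed at half the most. Time passes only in rows, so rows that do not move let the fingers close. It gives the time, the measured TCP pose, the force, the opening and the grip force at its end, in the units of the state.
- monitor.read_state(): the state, without advancing time (a new reading comes with each control period).
- cams.get_image(name): name is "scene" or "top" or "wrist"; returns a dict with "color" (420x560x3 uint8, blue, green, red), "K" (3x3 intrinsics, pixels), "k1" (the pictures are not rectified: a ray, as slopes to the right and down, at radius r is drawn at 1 + k1 r^2 times it, then the intrinsics apply), "R" (3x3) and "t" (3): a world point X has camera coordinates R X + t. Camera axes: x right, y down, z forward; pixel columns grow to the right and rows downward; lengths in mm; the calibration is good to about 2 mm. A picture is of the moment at which its call begins. There is no depth.
- ctrl.finish_job(): hands the job in; it is judged then, once.
The state is a dict: "clock": time; "qpos": joint angles; "qd": joint speeds; "tau": joint torques, N m; "eef_pos": TCP position; "tool_rot": TCP orientation; "force": force on the tool from outside, world axes, zero at the start; "torque": the same for the moment, N m; "width": finger opening in mm; "gripper_force": force on a finger pad.
Only numpy, scipy, OpenCV 4.12 (cv2) and the standard library are available. Lean on these libraries where they do the work, as an engineer would, in place of code of your own. Each camera call takes 0.05 s, during which the arm holds its last target. There are 200 camera calls.

## Working session

There is one attempt and no reset: what is moved stays moved. The work goes in short steps, Python scripts to look and compute and a tool call to move; the robot and the scene stay as the last step left them, time stands still between calls to the robot, and variables do not carry over. Pictures are saved under pics/ and viewed, at most 10 in all, crops included, and the job is handed in when it is done.

Besides the shell and the picture viewer there is one more tool, called after ">>>" as a command line: name --argument value ..., lists and objects as JSON in quotes. drive_tool: Moves the arm, as the interface text tells. Its arguments: {"type":"object","properties":{"motion":{"type":"array"}},"required":["motion"]}

```bash
ls; mkdir -p pics; python3 - <<'E'
from cell import monitor,cams,ctrl
import cv2,numpy as np,pickle
s=monitor.read_state();print({k:np.round(v,3) for k,v in s.items()})
ims={n:cams.get_image(n) for n in ("scene","top","wrist")}
pickle.dump(ims,open("ims0.pkl","wb"))
for n,i in ims.items(): print(n,np.round(i["K"],1).tolist(),i["k1"],np.round(i["R"],3).tolist(),np.round(i["t"],1)); cv2.imwrite(f"pics/{n}0.png",i["color"])
E
```

```text
pics
{'clock': np.float64(0.0), 'qpos': array([-1.392,  0.629,  0.038,  1.518, -0.027,  0.996, -0.02 ]), 'qd': array([-0.001, -0.   , -0.001,  0.   ,  0.002, -0.001,  0.001]), 'tau': array([-1.0000e-03, -5.6341e+01,  1.2260e+00, -1.9344e+01,  1.1000e-02,
        1.1000e-02,  0.0000e+00]), 'eef_pos': array([157.341, 630.021, 230.397]), 'tool_rot': array([-3.14 ,  0.   ,  2.897]), 'force': array([-0.191, -0.141,  0.066]), 'torque': array([ 0.021, -0.014,  0.004]), 'gripper_force': np.float64(0.0), 'width': np.float64(85.763)}
scene [[529.5, 0.0, 288.5], [0.0, 529.5, 209.9], [0.0, 0.0, 1.0]] -0.1842676643462204 [[-0.505, 0.863, -0.004], [0.727, 0.424, -0.54], [-0.464, -0.276, -0.842]] [ 352.  -323.2 1295.7]
top [[474.2, 0.0, 274.5], [0.0, 474.2, 207.9], [0.0, 0.0, 1.0]] 0.008588630949293399 [[0.029, -0.999, -0.037], [-0.998, -0.026, -0.059], [0.058, 0.038, -0.998]] [-82.6 518.2 941.3]
wrist [[343.1, 0.0, 276.1], [0.0, 343.1, 206.6], [0.0, 0.0, 1.0]] -0.002976328475414488 [[0.244, 0.97, -0.002], [0.933, -0.234, 0.272], [0.263, -0.068, -0.962]] [-649.   -34.8  379.5]
```

View pics/scene0.png

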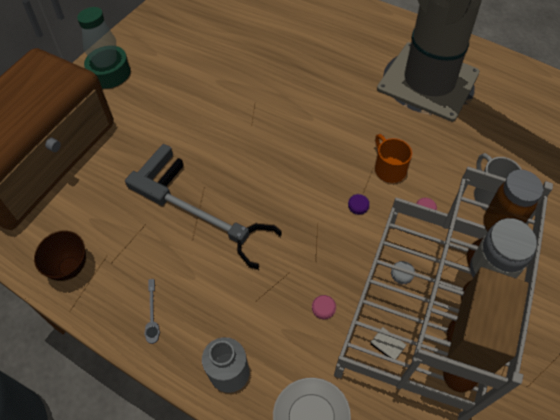

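View pics/top0.png

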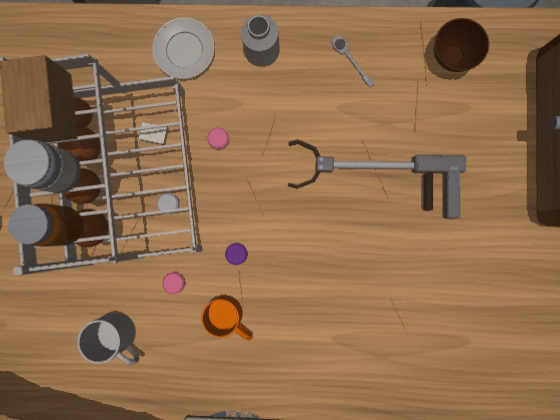

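The scene and top views agree. Things that could be taken for the lid:
- grey disc in the gap: top (168,203), scene (402,271)
- pink discs: top (218,138) and (173,283)
- purple disc: top (236,254)
- tin's or jars' caps: top (259,27), (35,165), (33,225)

I choose the grey disc under the lower tier. The matchbox is at top (153,133). The reacher's grip is at top (453,190), its trigger at (428,190) and its jaws at (305,165). One close crop checks the choice.

```bash
python3 - <<'E'
import cv2,numpy as np,pickle
I=pickle.load(open("ims0.pkl","rb"))
t=I["top"]["color"];s=I["scene"]["color"]
a=cv2.resize(t[75:275,120:220],None,fx=3,fy=3,interpolation=cv2.INTER_CUBIC)
b=cv2.resize(t[130:230,280:480],None,fx=2.5,fy=2.5,interpolation=cv2.INTER_CUBIC)
c=cv2.resize(s[180:390,330:460],None,fx=1.66,fy=1.66,interpolation=cv2.INTER_CUBIC)[:350]
o=np.zeros((600,800,3),np.uint8);o[:600,:300]=a;o[:250,300:800]=b;o[250:250+c.shape[0],300:300+c.shape[1]]=c
d=cv2.resize(s[140:275,120:290],None,fx=1.6,fy=1.6);o[255:255+d.shape[0],520:520+d.shape[1]]=d
o=cv2.convertScaleAbs(o,alpha=1.5);cv2.imwrite("pics/crop1.png",o)
E
```

```text
(no output)
```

View pics/crop1.png

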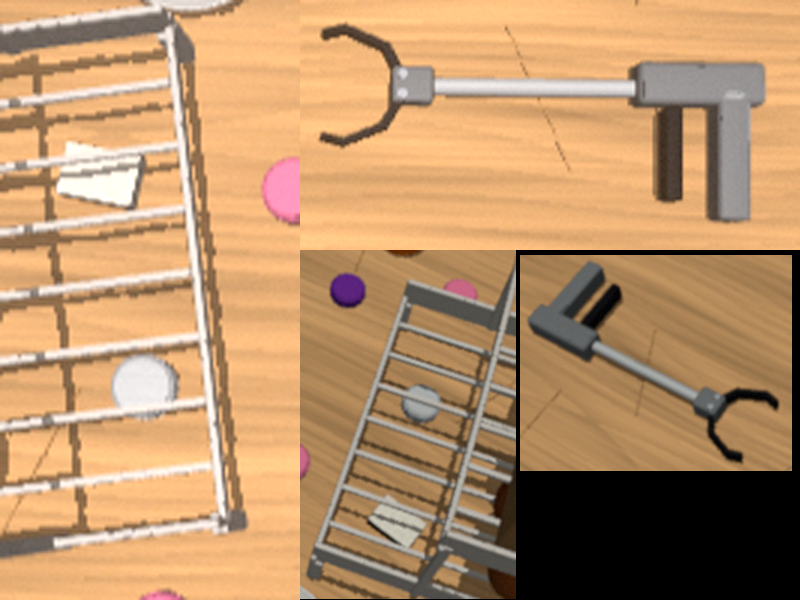

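```bash
cat > h.py <<'E'
import cv2,numpy as np,pickle
def ray(im,p):
    K=im["K"];d=np.array([im["k1"],0,0,0,0.])
    n=cv2.undistortPoints(np.array([[p]],float),K,d)[0,0]
    R=im["R"];return -R.T@im["t"],R.T@np.array([n[0],n[1],1])
def plane(im,p,z):
    c,d=ray(im,p);return c+d*(z-c[2])/d[2]
def tri(i1,p1,i2,p2):
    a,u=ray(i1,p1);b,v=ray(i2,p2)
    k=np.linalg.lstsq(np.c_[u,-v],b-a,rcond=None)[0]
    A,B=a+u*k[0],b+v*k[1];return (A+B)/2,np.linalg.norm(A-B)
def proj(im,X):
    r=cv2.Rodrigues(im["R"])[0]
    return cv2.projectPoints(np.array([X],float),r,np.array(im["t"],float),im["K"],np.array([im["k1"],0,0,0,0.]))[0][0,0]
E
python3 - <<'E'
from h import *
np.set_printoptions(precision=1,suppress=True)
I=pickle.load(open("ims0.pkl","rb"));T,S=I["top"],I["scene"]
def blobs(n,im,box,f):
    x0,y0,x1,y1=box;c=im["color"][y0:y1,x0:x1];h=cv2.cvtColor(c,cv2.COLOR_BGR2HSV).astype(int);H,Sa,V=h[...,0],h[...,1],h[...,2]
    m=f(H,Sa,V).astype(np.uint8)
    k,l,st,ce=cv2.connectedComponentsWithStats(m)
    out=[]
    for i in range(1,k):
        if st[i,4]>25:
            cn=cv2.findContours((l==i).astype(np.uint8),0,cv2.CHAIN_APPROX_NONE)[0][0]
            r=cv2.minAreaRect(cn);bp=cv2.boxPoints(r)+[x0,y0]
            print(n,st[i,4],ce[i]+[x0,y0],"sz",r[1],"box",bp.tolist())
print(T["color"][203,168],S["color"][271,402],T["color"][190,453],T["color"][190,428],T["color"][165,370],T["color"][133,153])
lid=lambda H,s,v:(s<45)&(v>90)
blobs("lidT",T,(150,188,185,215),lid)
blobs("lidS",S,(385,255,420,285),lid)
grey=lambda H,s,v:(s<70)&(v>60)
blobs("gripT",T,(440,176,470,225),grey)
blobs("housT",T,(413,150,470,176),grey)
blobs("trigT",T,(418,174,438,215),lambda H,s,v:(v<75))
blobs("tubeT",T,(340,155,408,175),grey)
blobs("tubeS",S,(172,190,222,232),grey)
blobs("jawT",T,(280,135,318,193),lambda H,s,v:(v<75))
blobs("tubeheadT",T,(314,150,336,180),grey)
blobs("boxT",T,(135,118,172,148),lambda H,s,v:(s<60)&(v>120))
for n,a,b in (("railA",(177,87),(395,211)),("railB",(194,248.5),(395,211)),("railA'",(177,87),(342,368)),):
    print(n,tri(T,a,S,b))
print(tri(T,(167.7,203.3),S,(402,271.5)))
E
```

```text
[159 158 160] [76 79 81] [100 101 103] [35 43 51] [147 148 152] [143 151 159]
lidT 61 [164.3 189.5] sz (2.2326252460479736, 32.24903106689453) box [[149.78461606800556, 190.2769227027893], [181.78461456298828, 186.27692329883575], [182.06153869628906, 188.49230813980103], [150.0615406036377, 192.49230766296387]]
lidT 416 [167.2 204.2] sz (21.0, 34.0) box [[150.0, 193.0], [184.0, 193.0], [184.0, 214.0], [150.0, 214.0]]
lidS 187 [403.2 267.6] sz (36.366188049316406, 7.589465618133545) box [[384.49999809265137, 264.49999809265137], [386.8999996185303, 257.2999997138977], [421.3999938964844, 268.79999923706055], [418.99999237060547, 275.99999809265137]]
lidS 119 [401.5 275.2] sz (19.311790466308594, 7.139510154724121) box [[390.94520568847656, 275.4794521331787], [393.4520559310913, 268.7945194244385], [411.5342483520508, 275.5753421783447], [409.0273971557617, 282.26027488708496]]
gripT 545 [453.  196.5] sz (11.999998092651367, 40.99999237060547) box [[447.0, 216.99999237060547], [447.0, 176.0], [458.99999809265137, 176.0], [458.99999809265137, 216.99999237060547]]
housT 930 [440.2 163.
[... 1124 characters left out ...]
]]
boxT 224 [151.8 127.2] sz (36.0, 10.0) box [[135.0, 132.0], [135.0, 122.0], [171.0, 122.0], [171.0, 132.0]]
boxT 230 [153.5 136.9] sz (12.0, 26.0) box [[139.0, 131.0], [165.0, 131.0], [165.0, 143.0], [139.0, 143.0]]
boxT 50 [161.9 146.2] sz (2.7607884407043457, 23.190624237060547) box [[147.95121669769287, 146.56097412109375], [171.0, 144.0], [171.30487823486328, 146.74390411376953], [148.25609588623047, 149.30487823486328]]
railA (array([648.2,  89.5, 346.5]), np.float64(73.49370078828275))
railB (array([434.4,  86.1,  49.7]), np.float64(3.8581474396336457))
railA' (array([756.8, 137.3,  33.3]), np.float64(5.623692362622844))
(array([524.2, 151.2,   7. ]), np.float64(0.7687981667512879))
```

Crop 1 confirms it: a plain aluminium disc about 22 px across at top (168,203) and scene (402,272), with the white matchbox well clear of it. The reacher points left along image rows ~164, with grip and trigger below the housing.

```bash
python3 - <<'E'
from h import *
np.set_printoptions(precision=1,suppress=True)
I=pickle.load(open("ims0.pkl","rb"));T,S=I["top"],I["scene"]
P=lambda p,z:plane(T,p,z)
# lid circle in both views
for n,im,(x0,y0,x1,y1) in (("T",T,(148,185,188,222)),("S",S,(382,252,424,292))):
    g=cv2.resize(cv2.cvtColor(im["color"][y0:y1,x0:x1],6),None,fx=8,fy=8,interpolation=2)
    c=cv2.HoughCircles(cv2.GaussianBlur(g,(9,9),2),cv2.HOUGH_GRADIENT,1,200,param1=60,param2=15,minRadius=64,maxRadius=110)
    if c is not None: print(n,c[0,0]/8+[x0,y0,0])
print("lid pl z12",P((167.7,203.3),12))
a,b=P((177,87),50),P((194,248.5),50);print("rail",a,b,np.linalg.norm(a-b),np.degrees(np.arctan2(a[1]-b[1],a[0]-b[0])))
for f in ((200,247.7),(182,92)): print("foot",P(f,0))
t=T["color"].astype(int);sat=t.max(2)-t.min(2)
# tube centreline
def col(x,y0,y1,m): r=np.where(m[y0:y1,x])[0]+y0; return r.mean()
m=(sat<25)&(t.max(2)>60)
xs=np.arange(342,406);k=np.polyfit(xs,[col(x,152,178,m) for x in xs],1);print("tube",k)
q=[P((x,np.polyval(k,x)),14) for x in (342,405)];print(q,"heading",np.degrees(np.arctan2(*(q[1]-q[0])[1::-1]))-180)
for n,p,z in (("gripback",(459.5,196),30),("gripfront",(446.5,196),30),("trigfront",(422.5,192),27),("gripend",(453,217.5),30),("tipA",(289,144),16),("tipB",(288.5,185.5),16),("houseback",(465.5,163),30),("housefront",(413.5,163),30)): print(n,P(p,z))
# height by two views: brackets of grip
m2=((S["color"].astype(int).max(2)<110)&((S["color"].astype(int).max(2)-S["color"].astype(int).min(2))<25)).astype(np.uint8)
cn=max(cv2.findContours(m2[140:215,120:200].copy(),0,1)[0],key=cv2.contourArea)[:,0]+[120,140]
print(cv2.approxPolyDP(cn,2.5,True)[:,0].tolist())
E
```

```text
lid pl z12 [524.  149.5  12. ]
rail [752.8 130.4  50. ] [435.3  84.3  50. ] 320.8807252238546 8.261988376214012
foot [435.6  82.4   0. ]
foot [758.1 132.3   0. ]
tube [  0.  160.4]
[array([ 611.7, -201.6,   14. ]), array([ 613. , -327.1,   14. ])] heading -269.3676766779194
gripback [ 552.2 -429.3   30. ]
gripfront [ 551.5 -404.3   30. ]
trigfront [ 558.5 -358.8   27. ]
gripend [ 509.8 -417.1   30. ]
tipA [650.4 -93.9  16. ]
tipB [566.1 -95.1  16. ]
houseback [ 617.3 -440.4   30. ]
housefront [ 615.1 -339.8   30. ]
[[125, 179], [130, 189], [160, 205], [168, 201], [190, 213], [199, 214], [166, 196], [199, 210], [172, 196], [167, 188], [182, 168], [180, 159], [158, 182], [152, 179], [172, 156], [169, 146], [162, 144], [137, 172], [133, 171]]
```

>>> drive_tool --motion '[{"fingers": 1,"linear": [0,0,-0.04],"twist": 0},{"fingers": 1,"linear": [0,0,-0.04],"twist": 0},{"fingers": 1,"linear": [0,0,-0.04],"twist": 0},{"fingers": 1,"linear": [0,0,-0.04],"twist": 0},{"fingers": 1,"linear": [0,0,-0.04],"twist": 0}]'

```text
clock: 0.57
eef_pos: [157.4, 630.1, 433.1]
tool_rot: [-3.141, -0.0, 2.897]
force: [0.3, 1.0, 1.1]
width: 85.1
gripper_force: 0.0
```

>>> drive_tool --motion '[{"fingers": 1,"linear": [0,-0.04,0],"twist": 0},{"fingers": 1,"linear": [0,-0.04,0],"twist": 0},{"fingers": 1,"linear": [0,-0.04,0],"twist": 0},{"fingers": 1,"linear": [0,-0.04,0],"twist": 0},{"fingers": 1,"linear": [0,-0.04,0],"twist": 0}]'

```text
clock: 0.98
eef_pos: [108.6, 434.4, 430.9]
tool_rot: [-3.141, 0.0, 2.897]
force: [0.0, -0.3, 0.7]
width: 84.8
gripper_force: 0.0
```

```bash
python3 - <<'E'
from h import *
from cell import monitor
I=pickle.load(open("ims0.pkl","rb"));T,S=I["top"],I["scene"]
for a,b in (((446.5,217.5),(169,146)),((459.5,217.5),(162,144)),((465.5,155),(125,179)),((465.5,175),(137,172))): print(tri(T,a,S,b))
s=monitor.read_state();print(s["clock"],s["eef_pos"],s["tool_rot"],s["qpos"])
E
```

```text
(array([ 511.2275472 , -408.24185817,   28.19729884]), np.float64(6.582924060972581))
(array([ 510.98878041, -433.48763011,   20.57741138]), np.float64(1.415784654648218))
(array([ 632.44622867, -439.15815498,   30.16549377]), np.float64(2.4181132560938536))
(array([ 595.20553716, -445.72648081,    7.75574224]), np.float64(6.017581522702961))
0.9833 [108.56011543 434.40928141 430.88212245] [-3.14101867e+00  2.14678248e-05  2.89675864e+00] [-1.42370143  0.1445224   0.04151433  1.71509098 -0.00624572  1.28268166
 -0.05487894]
```

>>> drive_tool --motion '[{"fingers": 1,"linear": [-0.039,-0.013,0],"twist": 0},{"fingers": 1,"linear": [-0.039,-0.013,0],"twist": 0},{"fingers": 1,"linear": [-0.039,-0.013,0],"twist": 0},{"fingers": 1,"linear": [-0.039,-0.013,0],"twist": 0},{"fingers": 1,"linear": [-0.039,-0.013,0],"twist": 0}]'

```text
clock: 1.4
eef_pos: [283.6, 324.7, 431.5]
tool_rot: [3.141, -0.0, 2.897]
force: [0.8, 1.1, -0.6]
width: 85.4
gripper_force: 0.0
```

>>> drive_tool --motion '[{"fingers": 1,"linear": [-0.028,-0.028,0],"twist": 0},{"fingers": 1,"linear": [-0.028,-0.028,0],"twist": 0},{"fingers": 1,"linear": [-0.028,-0.028,0],"twist": 0},{"fingers": 1,"linear": [-0.028,-0.028,0],"twist": 0},{"fingers": 1,"linear": [-0.028,-0.028,0],"twist": 0}]'

```text
clock: 1.82
eef_pos: [384.7, 154.6, 431.4]
tool_rot: [3.141, -0.0, 2.897]
force: [0.8, 1.0, 0.2]
width: 85.6
gripper_force: 0.0
```

>>> drive_tool --motion '[{"fingers": 1,"linear": [-0.016,-0.038,0],"twist": 0},{"fingers": 1,"linear": [-0.016,-0.038,0],"twist": 0},{"fingers": 1,"linear": [-0.016,-0.038,0],"twist": 0},{"fingers": 1,"linear": [-0.016,-0.038,0],"twist": 0},{"fingers": 1,"linear": [-0.016,-0.038,0],"twist": 0}]'

```text
clock: 2.23
eef_pos: [415.5, -49.1, 431.4]
tool_rot: [3.141, 0.0, 2.897]
force: [0.5, 0.8, -0.0]
width: 85.5
gripper_force: 0.0
```

>>> drive_tool --motion '[{"fingers": 1,"linear": [-0.022,-0.032,0],"twist": 0},{"fingers": 1,"linear": [-0.022,-0.032,0],"twist": 0},{"fingers": 1,"linear": [-0.022,-0.032,0],"twist": 0},{"fingers": 1,"linear": [-0.022,-0.032,0],"twist": 0},{"fingers": 1,"linear": [-0.022,-0.032,0],"twist": 0}]'

```text
clock: 2.65
eef_pos: [484.2, -230.7, 431.0]
tool_rot: [3.141, -0.0, 2.897]
force: [0.9, -0.0, 0.1]
width: 85.4
gripper_force: 0.0
```

```bash
python3 - <<'E'
from cell import monitor
s=monitor.read_state();print(s["clock"],s["eef_pos"],s["tool_rot"],s["qpos"])
E
```

```text
2.65 [ 484.20152314 -230.65085976  430.98474587] [ 3.14112215e+00 -4.15964808e-04  2.89737901e+00] [-0.09800715  0.35771886  0.72546269  1.52272693 -0.24054338  1.35297272
  1.9748162 ]
```

>>> drive_tool --motion '[{"fingers": 1,"linear": [-0.0215,-0.0285,0],"twist": 0},{"fingers": 1,"linear": [-0.0215,-0.0285,0],"twist": 0},{"fingers": 1,"linear": [-0.0215,-0.0285,0],"twist": 0},{"fingers": 1,"linear": [-0.0215,-0.0285,0],"twist": 0},{"fingers": 1,"linear": [-0.0215,-0.0285,0],"twist": 0}]'

```text
clock: 3.07
eef_pos: [554.1, -394.7, 430.6]
tool_rot: [3.141, -0.001, 2.897]
force: [0.8, -0.5, 0.8]
width: 85.2
gripper_force: 0.0
```

>>> drive_tool --motion '[{"fingers": 1,"linear": [0,0,0.04],"twist": -0.064},{"fingers": 1,"linear": [0,0,0.04],"twist": -0.064},{"fingers": 1,"linear": [0,0,0.04],"twist": -0.064},{"fingers": 1,"linear": [0,0,0.04],"twist": -0.063},{"fingers": 1,"linear": [0,0,0],"twist": 0}]'

```text
clock: 3.48
eef_pos: [550.1, -389.1, 262.3]
tool_rot: [3.131, -0.012, -3.13]
force: [-0.1, 1.0, -0.7]
width: 85.2
gripper_force: 0.0
```

```bash
python3 - <<'E'
from h import *
from cell import monitor,cams
s=monitor.read_state();print(s["clock"],s["eef_pos"],s["tool_rot"],s["qpos"])
w=cams.get_image("wrist");pickle.dump(w,open("w1.pkl","wb"));cv2.imwrite("pics/w1.png",cv2.convertScaleAbs(w["color"],alpha=1.4))
print(proj(w,[554,-395,30]))
E
```

```text
3.4833 [ 550.14072803 -389.11420384  262.31366801] [ 3.13076623 -0.01225884 -3.13010728] [ 0.27194041  0.70665085  0.57313512  1.39666077 -0.39215536  1.16933219
  2.47683434]
[268.65769097 179.92625212]
```

View pics/w1.png

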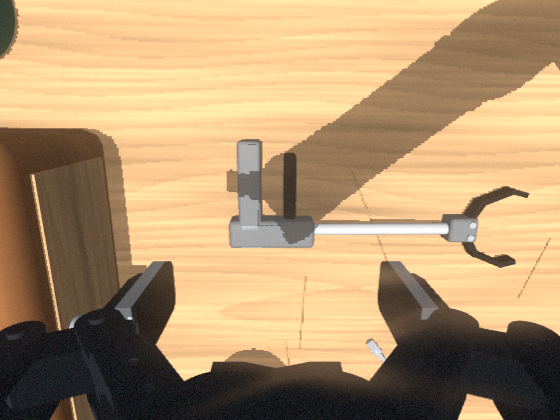

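```bash
python3 - <<'E'
from h import *
np.set_printoptions(precision=1,suppress=True)
w=pickle.load(open("w1.pkl","rb"));T=pickle.load(open("ims0.pkl","rb"))["top"]
for n,p,z in (("gripback",(237.5,180),30),("trigfront",(297.5,180),27),("gripend",(250,139.5),30),("tubeA",(320,229),18),("tubeB",(445,229),18),("tips",(526,193),16),("tips",(514,264),16)): print(n,plane(w,p,z))
print("height two views: grip end back corner",tri(w,(238.5,140.5),T,(459.5,217.5)),"house back",tri(w,(230.5,247),T,(465.5,155)))
for z in (0,100,200): print("box edge top",z,plane(T,(527,120),z))
print(tri(w,(105,156),T,(527,57)),tri(w,(33,174),T,(538,225)))
E
```

```text
gripback [ 554.3 -429.6   30. ]
trigfront [ 554.4 -362.7   27. ]
gripend [ 510.  -415.3   30. ]
tubeA [ 615.2 -333.6   18. ]
tubeB [ 614.4 -183.4   18. ]
tips [569.9 -92.5  16. ]
tips [660.4 -89.5  16. ]
height two views: grip end back corner (array([ 510.2, -426.9,   37.9]), np.float64(0.7402735298311464)) house back (array([ 632.4, -438.8,   34.1]), np.float64(0.06857378959045968))
box edge top 0 [ 712.4 -572.7    0. ]
box edge top 100 [ 686.8 -524.3  100. ]
box edge top 200 [ 661.2 -475.9  200. ]
(array([ 392.5,  -21.2, 1155.7]), np.float64(14.309794806352956)) (array([ 484.4, -388.6,  408. ]), np.float64(3.5058108018635314))
```

>>> drive_tool --motion '[{"fingers": 1,"linear": [0,0,0.0],"twist": 0},{"fingers": 1,"linear": [0,0,0.04],"twist": 0},{"fingers": 1,"linear": [0,0,0.04],"twist": 0},{"fingers": 1,"linear": [0,0,0.04],"twist": 0},{"fingers": 1,"linear": [0,0,0.0],"twist": 0}]'

```text
clock: 3.95
eef_pos: [551.9, -390.9, 147.0]
tool_rot: [3.136, -0.006, -3.132]
force: [-0.3, 1.9, -1.5]
width: 86.0
gripper_force: 0.0
```

>>> drive_tool --motion '[{"fingers": 1,"linear": [0,0,0.0],"twist": 0},{"fingers": 1,"linear": [0,0,0.0],"twist": 0}]'

```text
clock: 4.12
eef_pos: [555.6, -395.7, 155.5]
tool_rot: [-3.137, 0.005, -3.132]
force: [-0.0, -0.3, 0.5]
width: 85.5
gripper_force: 0.0
```

>>> drive_tool --motion '[{"fingers": 1,"linear": [0,0,0.03],"twist": 0},{"fingers": 1,"linear": [0,0,0.03],"twist": 0},{"fingers": 1,"linear": [0,0,0.03],"twist": 0},{"fingers": 1,"linear": [0,0,0.02],"twist": 0},{"fingers": 1,"linear": [0,0,0.01],"twist": 0}]'

```text
clock: 4.53
eef_pos: [554.9, -394.3, 32.4]
tool_rot: [-3.14, 0.002, -3.131]
force: [-0.9, 0.0, -0.0]
width: 85.4
gripper_force: 0.0
```

>>> drive_tool --motion '[{"fingers": 1,"linear": [0,0,0.0],"twist": 0},{"fingers": 1,"linear": [0,0,0.0],"twist": 0},{"fingers": 1,"linear": [0,0,0.0],"twist": 0},{"fingers": 1,"linear": [0,0,0.0],"twist": 0}]'

```text
clock: 4.87
eef_pos: [555.0, -394.7, 33.9]
tool_rot: [-3.139, 0.003, -3.131]
force: [0.5, 0.4, -0.1]
width: 85.4
gripper_force: 0.0
```

Settled and clear of everything. Down the last 33 mm, then close lightly.

>>> drive_tool --motion '[{"fingers": 1,"linear": [0,0,0.012],"twist": 0},{"fingers": 1,"linear": [0,0,0.012],"twist": 0},{"fingers": 1,"linear": [0,0,0.009],"twist": 0},{"fingers": 1,"linear": [0,0,0.0],"twist": 0},{"fingers": 1,"linear": [0,0,0.0],"twist": 0}]'

```text
clock: 5.28
eef_pos: [552.7, -392.8, -3.2]
tool_rot: [3.14, -0.002, -3.132]
force: [-0.2, 0.0, -0.3]
width: 85.1
gripper_force: 0.0
```

>>> drive_tool --motion '[{"fingers": 0.85,"linear": [0,0,0.0],"twist": 0},{"fingers": 0.8,"linear": [0,0,0.0],"twist": 0},{"fingers": 0.77,"linear": [0,0,0.0],"twist": 0},{"fingers": 0.77,"linear": [0,0,0],"twist": 0},{"fingers": 0.77,"linear": [0,0,0],"twist": 0}]'

```text
clock: 5.7
eef_pos: [553.8, -394.9, -0.9]
tool_rot: [-3.139, 0.001, -3.132]
force: [0.1, -2.6, 1.5]
width: 66.2
gripper_force: 8.6
```

>>> drive_tool --motion '[{"fingers": 0.765,"linear": [0.006,0,0.0],"twist": 0},{"fingers": 0.765,"linear": [0.01,0,0.0],"twist": 0},{"fingers": 0.765,"linear": [0.01,0,0.0],"twist": 0},{"fingers": 0.765,"linear": [0.01,0,0],"twist": 0},{"fingers": 0.765,"linear": [0.01,0,0],"twist": 0}]'

```text
clock: 6.12
eef_pos: [509.0, -393.4, -0.8]
tool_rot: [-3.141, 0.004, -3.13]
force: [5.1, -0.1, 4.9]
width: 65.8
gripper_force: 12.0
```

>>> drive_tool --motion '[{"fingers": 0.765,"linear": [0.01,0,0.0],"twist": 0},{"fingers": 0.765,"linear": [0.01,0,0.0],"twist": 0},{"fingers": 0.765,"linear": [0.01,0,0.0],"twist": 0},{"fingers": 0.765,"linear": [0.008,0,0],"twist": 0},{"fingers": 0.765,"linear": [0.004,0,0],"twist": 0}]'

```text
clock: 6.53
eef_pos: [465.8, -394.1, -0.8]
tool_rot: [-3.142, 0.002, -3.132]
force: [3.4, -0.5, 5.0]
width: 65.5
gripper_force: 12.1
```

>>> drive_tool --motion '[{"fingers": 0.765,"linear": [0,0.01,0.0],"twist": 0},{"fingers": 0.765,"linear": [0,0.015,0.0],"twist": 0},{"fingers": 0.765,"linear": [0,0.015,0.0],"twist": 0},{"fingers": 0.765,"linear": [0,0.01,0],"twist": 0},{"fingers": 0.765,"linear": [0,0,0],"twist": 0}]'

```text
clock: 6.95
eef_pos: [464.4, -343.3, -0.8]
tool_rot: [-3.141, -0.0, -3.132]
force: [-0.0, -0.7, 10.1]
width: 65.5
gripper_force: 12.1
```

```bash
cat > look.py <<'E'
import sys
from h import *
from cell import monitor,cams
np.set_printoptions(precision=1,suppress=True)
n=sys.argv[1];s=monitor.read_state();print(s["clock"],s["eef_pos"],s["tool_rot"],s["width"],s["gripper_force"])
T,S=cams.get_image("top"),cams.get_image("scene");pickle.dump((T,S),open(n+".pkl","wb"))
o=np.hstack([T["color"][75:345,120:480],S["color"][100:370,100:440]])
cv2.imwrite(f"pics/{n}.png",cv2.convertScaleAbs(o,alpha=1.5))
E
python3 look.py m1
```

```text
6.95 [ 464.4 -343.3   -0.8] [-3.1 -0.  -3.1] 65.51808607807128 12.143063396215439
```

View pics/m1.png

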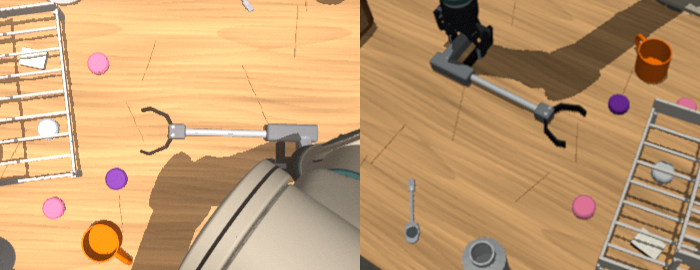

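The picture shows the reacher held and moved, with jaws open: tips near top (263,184) and (261,227), tube row ~207. I'll measure the heading and lateral offset against the lid.

```bash
cat > tube.py <<'E'
import sys
from h import *
np.set_printoptions(precision=1,suppress=True)
T,S=pickle.load(open(sys.argv[1]+".pkl","rb"));x0,x1,y0,y1=map(int,sys.argv[2:6])
t=T["color"].astype(int);m=(t.max(2)-t.min(2)<25)&(t.max(2)>80)
xs=np.arange(x0,x1);k=np.polyfit(xs,[np.where(m[y0:y1,x])[0].mean()+y0 for x in xs],1)
a,b=[plane(T,(x,np.polyval(k,x)),16) for x in (x0,x1)];u=(a-b)/np.linalg.norm(a-b)
print("heading",np.degrees(np.arctan2(u[1],u[0])),"tube at lid Y150: X",a[0]+(150-a[1])*u[0]/u[1],a,b)
for p in sys.argv[6:]: print(p,plane(T,eval(p),16))
E
python3 tube.py m1 312 380 198 216 "(262.5,184)" "(261,227)" "(289,207)"
python3 - <<'E'
from h import *
T,S=pickle.load(open("m1.pkl","rb"))
print(tri(T,(167.7,203.3),S,(402,271.5)),plane(T,(167.7,203.3),12),plane(T,(236,254),12))
E
```

```text
heading 90.11764805341338 tube at lid Y150: X 523.9193650845697 [ 524.5 -143.3   16. ] [ 524.8 -278.5   16. ]
(262.5,184) [567.8 -42.7  16. ]
(261,227) [481.1 -42.3  16. ]
(289,207) [522.8 -97.3  16. ]
(array([524.16911773, 151.23881453,   6.97164882]), np.float64(0.7687981667512879)) [524.0264871  149.54292574  12.        ] [425.49574752   6.71978604  12.        ]
```

>>> drive_tool --motion '[{"fingers": 0.765,"linear": [-0.0002,0.01,-0.0015],"twist": 0},{"fingers": 0.765,"linear": [-0.0002,0.02,0.0],"twist": 0},{"fingers": 0.765,"linear": [-0.0002,0.02,0.0],"twist": 0},{"fingers": 0.765,"linear": [-0.0002,0.02,0],"twist": 0},{"fingers": 0.765,"linear": [-0.0002,0.02,0],"twist": 0}]'

```text
clock: 7.47
eef_pos: [463.3, -252.0, -0.7]
tool_rot: [3.14, -0.003, -3.131]
force: [0.7, -2.4, -0.7]
width: 65.4
gripper_force: 12.7
```

>>> drive_tool --motion '[{"fingers": 0.765,"linear": [-0.0002,0.018,0],"twist": 0},{"fingers": 0.765,"linear": [-0.0002,0.018,0.0],"twist": 0},{"fingers": 0.765,"linear": [-0.0002,0.016,0.0],"twist": 0},{"fingers": 0.765,"linear": [-0.0002,0.012,0],"twist": 0},{"fingers": 0.765,"linear": [0,0,0],"twist": 0}]'

```text
clock: 7.88
eef_pos: [463.6, -185.5, -0.6]
tool_rot: [3.137, -0.004, -3.127]
force: [-1.4, 1.6, 0.4]
width: 65.3
gripper_force: 11.1
```

```bash
python3 look.py m2
```

```text
7.8833 [ 463.6 -185.5   -0.6] [ 3.1 -0.  -3.1] 65.32365543647859 11.075597405433655
```

View pics/m2.png

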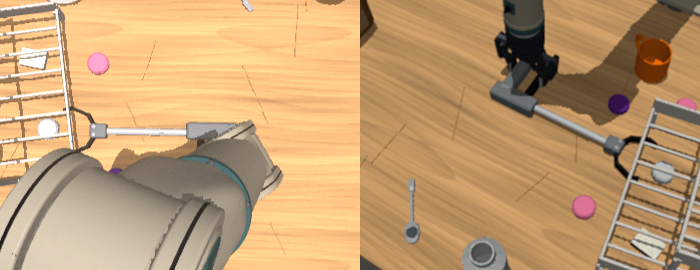

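Jaws are entering the gap centred on the lid (lid at top (168,203), tube row ~207, head front ~(210,206)). About 40 mm more.

>>> drive_tool --motion '[{"fingers": 0.765,"linear": [0,0.01,0],"twist": 0},{"fingers": 0.765,"linear": [0,0.012,0.0],"twist": 0},{"fingers": 0.765,"linear": [0,0.011,0.0],"twist": 0},{"fingers": 0.765,"linear": [0,0.006,0],"twist": 0},{"fingers": 0.765,"linear": [0,0,0],"twist": 0}]'

```text
clock: 8.4
eef_pos: [464.7, -148.4, -0.4]
tool_rot: [3.139, -0.001, -3.128]
force: [-0.0, 0.5, -1.9]
width: 65.1
gripper_force: 11.9
```

>>> drive_tool --motion '[{"fingers": 0.765,"linear": [0,0,0],"twist": 0},{"fingers": 0.765,"linear": [0,0,0],"twist": 0}]'

```text
clock: 8.57
eef_pos: [464.9, -151.5, -0.2]
tool_rot: [-3.141, -0.0, -3.131]
force: [0.6, -0.3, -1.7]
width: 65.2
gripper_force: 11.9
```

```bash
python3 look.py m3; python3 tube.py m3 192 248 196 216; python3 - <<'E'
from h import *
T,S=pickle.load(open("m3.pkl","rb"))
a=cv2.resize(T["color"][160:245,140:220],None,fx=5,fy=5,interpolation=2);b=cv2.resize(S["color"][225:310,350:430],None,fx=5,fy=5,interpolation=2)
cv2.imwrite("pics/m3c.png",cv2.convertScaleAbs(np.hstack([a,b]),alpha=1.8))
E
```

```text
8.5667 [ 464.9 -151.5   -0.2] [-3.1 -0.  -3.1] 65.16543164828644 11.945013999938965
heading 89.919727498517 tube at lid Y150: X 524.6958666897382 [524.6  98.9  16. ] [524.5 -14.7  16. ]
```

View pics/m3c.png

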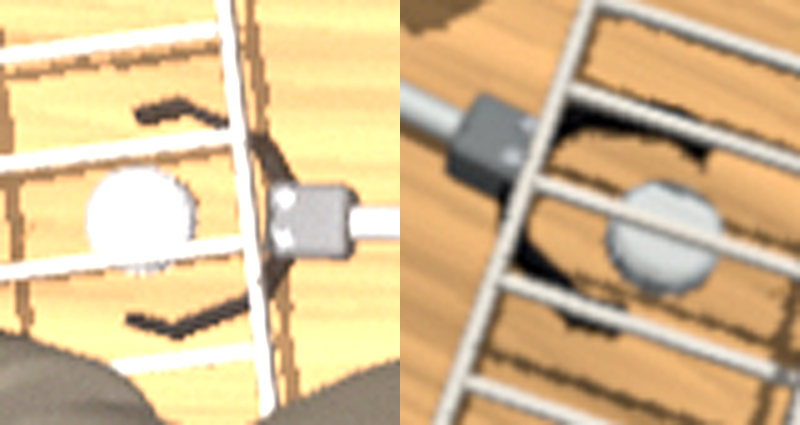

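The jaws straddle the lid centrally (lid centre crop (140,218), tips at rows ~110 and 325, about 3 mm ahead of its centre). I'll go 4 mm further and squeeze gradually.

>>> drive_tool --motion '[{"fingers": 0.765,"linear": [0,0.004,0],"twist": 0},{"fingers": 0.74,"linear": [0,0,0.0],"twist": 0},{"fingers": 0.71,"linear": [0,0,0.0],"twist": 0},{"fingers": 0.68,"linear": [0,0,0],"twist": 0},{"fingers": 0.66,"linear": [0,0,0],"twist": 0}]'

```text
clock: 9.08
eef_pos: [465.0, -150.2, 1.0]
tool_rot: [-3.138, 0.002, -3.134]
force: [-3.0, -4.5, 10.4]
width: 56.6
gripper_force: 16.9
```

>>> drive_tool --motion '[{"fingers": 0.64,"linear": [0,0,0],"twist": 0},{"fingers": 0.62,"linear": [0,0,0.0],"twist": 0},{"fingers": 0.61,"linear": [0,0,0.0],"twist": 0},{"fingers": 0.6,"linear": [0,0,0],"twist": 0},{"fingers": 0.6,"linear": [0,0,0],"twist": 0}]'

```text
clock: 9.5
eef_pos: [465.1, -151.5, 1.8]
tool_rot: [-3.136, 0.003, -3.135]
force: [-4.4, -7.4, 18.4]
width: 53.4
gripper_force: 59.4
```

>>> drive_tool --motion '[{"fingers": 0.6,"linear": [0,0,0],"twist": 0},{"fingers": 0.6,"linear": [0,0,0.0],"twist": 0}]'

```text
clock: 9.67
eef_pos: [465.1, -151.5, 1.8]
tool_rot: [-3.136, 0.003, -3.135]
force: [-4.1, -7.1, 18.0]
width: 53.3
gripper_force: 59.4
```

Jaws stopped on the lid at 53.3 mm width (trigger ≈ 0.013). Drawing it out slowly.

>>> drive_tool --motion '[{"fingers": 0.6,"linear": [0,0,-0.001],"twist": 0},{"fingers": 0.6,"linear": [0,-0.004,0],"twist": 0},{"fingers": 0.6,"linear": [0,-0.008,0.0],"twist": 0},{"fingers": 0.6,"linear": [0,-0.01,0],"twist": 0},{"fingers": 0.6,"linear": [0,-0.01,0],"twist": 0}]'

```text
clock: 10.08
eef_pos: [466.7, -171.9, 2.3]
tool_rot: [3.13, 0.001, -3.124]
force: [0.4, 12.8, 18.3]
width: 52.4
gripper_force: 59.4
```

>>> drive_tool --motion '[{"fingers": 0.6,"linear": [0,-0.01,0],"twist": 0},{"fingers": 0.6,"linear": [0,-0.01,0],"twist": 0},{"fingers": 0.6,"linear": [0,-0.01,0.0],"twist": 0},{"fingers": 0.6,"linear": [0,-0.01,0],"twist": 0},{"fingers": 0.6,"linear": [0,-0.01,0],"twist": 0}]'

```text
clock: 10.5
eef_pos: [467.0, -224.4, 2.3]
tool_rot: [3.133, 0.001, -3.126]
force: [-0.3, 10.8, 17.8]
width: 52.3
gripper_force: 61.5
```

>>> drive_tool --motion '[{"fingers": 0.6,"linear": [0,-0.01,0],"twist": 0},{"fingers": 0.6,"linear": [0,-0.01,0],"twist": 0},{"fingers": 0.6,"linear": [0,-0.01,0.0],"twist": 0},{"fingers": 0.6,"linear": [0,-0.01,0],"twist": 0},{"fingers": 0.6,"linear": [0,-0.006,0],"twist": 0}]'

```text
clock: 10.92
eef_pos: [467.5, -271.3, 2.2]
tool_rot: [3.134, 0.001, -3.127]
force: [-0.4, 12.2, 20.9]
width: 52.6
gripper_force: 61.7
```

```bash
python3 look.py m4
```

```text
10.9167 [ 467.5 -271.3    2.2] [ 3.1  0.  -3.1] 52.57191794783199 61.72881066799164
```

View pics/m4.png

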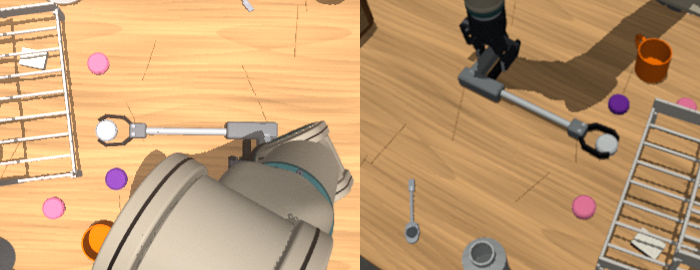

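The lid is out in front of the rack, in the jaws at top (227,205); the matchbox is unmoved at (153,133). Now release and lift.

>>> drive_tool --motion '[{"fingers": 0.65,"linear": [0,0,0],"twist": 0},{"fingers": 0.7,"linear": [0,0,0],"twist": 0},{"fingers": 0.75,"linear": [0,0,0],"twist": 0},{"fingers": 0.8,"linear": [0,0,0],"twist": 0},{"fingers": 0.88,"linear": [0,0,0],"twist": 0}]'

```text
clock: 11.43
eef_pos: [466.0, -275.7, 0.7]
tool_rot: [-3.141, -0.0, -3.132]
force: [0.6, 0.3, -0.3]
width: 75.0
gripper_force: 0.0
```

>>> drive_tool --motion '[{"fingers": 1,"linear": [0,0,0],"twist": 0},{"fingers": 1,"linear": [0,0,0],"twist": 0},{"fingers": 1,"linear": [0,0,0],"twist": 0},{"fingers": 1,"linear": [0,0,0],"twist": 0},{"fingers": 1,"linear": [0,0,0],"twist": 0}]'

```text
clock: 11.85
eef_pos: [466.2, -275.3, 0.8]
tool_rot: [3.142, -0.0, -3.131]
force: [1.1, 0.6, -0.6]
width: 85.5
gripper_force: 0.0
```

>>> drive_tool --motion '[{"fingers": 1,"linear": [0,0,-0.01],"twist": 0},{"fingers": 1,"linear": [0,0,-0.015],"twist": 0},{"fingers": 1,"linear": [0,0,-0.02],"twist": 0},{"fingers": 1,"linear": [0,0,-0.03],"twist": 0},{"fingers": 1,"linear": [0,0,-0.03],"twist": 0}]'

```text
clock: 12.27
eef_pos: [465.5, -275.0, 107.1]
tool_rot: [3.141, -0.001, -3.132]
force: [1.3, 0.4, -0.0]
width: 85.5
gripper_force: 0.0
```

>>> drive_tool --motion '[{"fingers": 1,"linear": [0,0,-0.03],"twist": 0},{"fingers": 1,"linear": [0,0,-0.03],"twist": 0},{"fingers": 1,"linear": [0,0,0],"twist": 0},{"fingers": 1,"linear": [0,0,0],"twist": 0},{"fingers": 1,"linear": [0,0,0],"twist": 0}]'

```text
clock: 12.68
eef_pos: [466.0, -274.7, 165.9]
tool_rot: [3.141, 0.0, -3.131]
force: [-0.5, -0.8, -0.3]
width: 85.4
gripper_force: 0.0
```

```bash
python3 look.py m5; python3 - <<'E'
from h import *
T,S=pickle.load(open("m5.pkl","rb"));T0=pickle.load(open("ims0.pkl","rb"))["top"]
d=cv2.absdiff(T["color"],T0["color"])[118:148,135:172];print("matchbox diff",d.mean(),d.max())
E
```

```text
12.6833 [ 466.  -274.7  165.9] [ 3.1  0.  -3.1] 85.40365109326318 0.0
matchbox diff 18.51231231231231 29
```

View pics/m5.png

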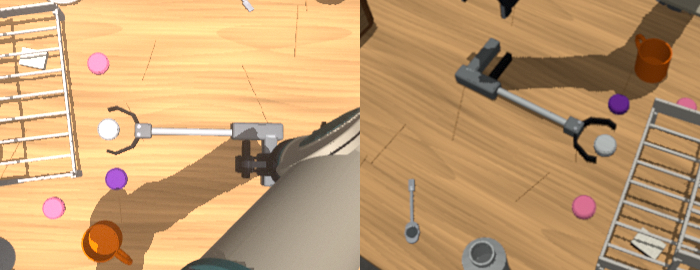

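The jaws are open, and the lid lies flat at top (229,205), well in front of the rack. The reacher is flat, the hand is clear, and the matchbox is in place. Handing in.

```bash
python3 -c "
from cell import ctrl
print(ctrl.finish_job())"
```

```text
the job is handed in; nothing more can be done
None
```

I pinched the lid in the reacher's jaws under the rack, drew it out past the front edge and let go; the last pictures show lid and reacher flat on the board and the matchbox unmoved, and the job is handed in (no verdict was returned).

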